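# Turn the bent hanger bar into the notches of the brush-drying rack

## Robot

A 7-joint arm with a two-finger parallel gripper is mounted at the origin on the work surface; the furniture and walls round the work are solid. World frame = base frame: x ahead of the robot, y to its left, z up, the work surface at z = 0. Lengths are in m, angles in rad, forces in N, time in s.
With the tool pointing down it reaches from about 0.35 to 0.9 m from the base axis. Payload 8.1 kg.
Tool frame: the origin (TCP) lies at the centre of the arm's flange, where the gripper is bolted on; the fingertips stand 178 mm ahead of it and the grasp point (between the pads) lies 159 mm ahead of it; z points along the fingers, y is the direction in which the jaws open and shut (so a half turn about z gives the same grasp; the last joint's range is limited). The gripper opens to 92 mm and grips with 3 to 60 N. Pads are 19 mm wide; open, the fingers measure 130 mm over their backs; the gripper's body (75 mm by 190 mm) begins 47 mm behind the grasp point.
Start: joints at [-1.244, 0.434, 0.025, 1.573, -0.012, 1.134, -0.075], TCP at [0.26, 0.568, 0.405] pointing down, gripper open.
Joint ranges: [-2.62, 2.62], [-0.44, 2.09], [-1.27, 1.32], [0.08, 2.57], [-1.32, 4.46], [0.12, 2], [-2.74, 2.74]. Speed limits (rad/s): [2.22, 2.22, 3.01, 3.01, 3.14, 3.14, 3.14].

## Interface

Orientations are given as a rotation vector (axis times angle).
In Python, from cell import arm gives the robot as it stands. The module is installed in compiled form; this text tells all that it offers.
- The arm moves only by the tool move_arm, never from a script. Its argument "steps" is a list of rows, each a list of 4 numbers: the shift along the tool's x, y, z in mm, then the turn about the tool's z in rad. In form: [[x, y, z, twist], ...]. A call has 1 to 20 rows; each row is the pose to reach, as a shift and turn from the pose commanded when the call began, along the tool's axes at that moment; what a row does not reach only later rows make up. A row lasts 1/8 s, in which the tool goes at most 62.5 mm and 10.7 degrees, less where a joint would pass 70% of its speed; a pose out of reach is approached as far as the arm can. A call with a gripper value outside its range is refused whole. "grip" is the finger opening in mm, from 0 to 91.8, set as the call begins (left out, the last holds). The fingers move at their own pace and stop on an object; "grip_force" is the grip in N (left out, the last holds). Time passes only in rows, so rows that repeat a pose let the fingers close. It gives the time, the measured TCP pose, the force and the opening at its end, in the units of the state.
- arm.observe(): the state, without advancing time (a new reading comes with each control period).
- arm.get_image(name): name is "side" or "top" or "wrist"; returns the picture (420x560x3 uint8, red, green, blue); there is no depth.
- arm.camera_info(name): a dict with "mtx" (3x3 intrinsics, pixels), "pose" (4x4, takes a point from camera to world coordinates); the wrist camera has in their place "T_tool_cam" (4x4, takes a point from camera to tool coordinates, whose origin is the TCP and whose axes are the flange's). Camera axes: x right, y down, z forward; pixel columns grow to the right and rows downward; lengths in m; the calibration is good to about 2 mm. The wrist camera is an equidistant fisheye: a pixel r from the principal point sees the ray r / f radians off the axis. A picture is of the moment at which its call begins: read the wrist's pose just before it. camera_info takes no time and is no camera call.
- arm.sign_off(): hands the job in, once; it reports no verdict.
The state is a dict: "clock": time; "joints": joint angles; "dq": joint speeds; "joint_efforts": joint torques, N m; "position": TCP position; "ee_rot": TCP orientation; "force": force on the tool from outside, world axes, zero at the start; "ft_torque": the same for the moment, N m; "width": opening from 0.0 (shut) to 1.0 (fully open).
Only numpy, scipy, OpenCV 4.12 (cv2) and the standard library are available. Lean on these libraries where they do the work, as an engineer would, in place of code of your own. Each camera call takes 0.05 s, during which the arm holds its last target.

## Task

The bent steel hanger bar lies askew across the two rails of the brush-drying rack. Turn it along the rails, in under the two steel hoods, until both of its straight ends rest fully down in the two notches with its middle hanging down between the cheeks; then let go of it. Leave the other things on the table where they are.

Things in the scene. Friction and masses are not known exactly. Their poses are not given: they have to be found in the camera images.
- rack: brush-drying rack, fixed: two upright light-wood cheeks, 190 mm long along the rack's x, 16 mm thick, at y = 74 to 90 mm and -74 to -90 mm. Their flat tops are rails 120 mm above the table, with 10 mm high stops at the ends. A metal pan 90 mm wide, 48 mm high is fixed between them, and low stretchers. Origin: on the table under the middle; at yaw 0 x points away from the robot, y left
- rack_seat (a point): point midway between the notches, 114 mm above the table: where the bar's origin lies when both ends are fully down. Each cheek has at x = 0 a V notch, 21 mm wide at the top, 18 mm deep, under a steel hood: roof 16 to 20 mm above the rail, reaching 20 mm from x = 0 on the open side; a post just past the notch closes the other side. Axes as the rack's
- notch_left (a point): axis of a seated bar in the left notch, 82 mm along +y from rack_seat. The left hood is open to the front (-x, robot's side): the bar slides in along the rail from there, meets the post and drops 12 mm into the notch
- notch_right (a point): axis of a seated bar in the right notch, 82 mm along -y from rack_seat. The right hood is open to the back (+x): the bar slides in from there, towards the robot, and drops 12 mm
- bar: loose bent steel bar, 12 mm round, 208 mm long, 0.17 to 0.35 kg: straight ends along its y; the middle drops 45 mm like a swing, with upright arms at y = +-26 mm. Stop collars, 28 mm across, 4 mm thick, at y = +-68 mm. The straight bar between arm and collar (34 mm free) can be pushed. Origin: on the axis of the straight ends, mid length; z up when the middle hangs down
- bar_end_left (a point): point on the bar's axis 82 mm along +y from its origin, where it crosses the left cheek. At the start the bar lies askew on both rails, axis 126 mm up, middle hanging; this end is 28 to 48 mm nearer the robot than its notch
- bar_end_right (a point): point on the bar's axis 82 mm along -y from its origin, where it crosses the right cheek; at the start it lies 28 to 48 mm beyond its notch, on the far side
- mug: white pottery mug with a handle, 83x113x93 mm, bystander; origin under its centre
- oil_stick: paint-crusted dark green oil stick lying on the table right of the rack, 127 mm long, 22 mm thick, bystander; origin under its centre, length along its y
- big_jar: large clear jar with a red lid, 91 mm wide, 176 mm high, bystander; origin under its centre
- bottle: small pale glass bottle, 39x49x104 mm, bystander; origin under its centre

How it is judged:
By the outcome, as a careful person would: the job done as asked, in the order asked, and still so for the second after the job is handed in, with the robot touching nothing.
It also fails if it takes over 51 s, if anything falls off the work surface, if the arm or the gripper's body presses on something with over 40 N, if the wrist force passes 120 N, or if a joint passes its speed limit or range.

## Working session

There is one attempt and no reset: what is moved stays moved. The work goes in short steps, Python scripts to look and compute and a tool call to move; the robot and the scene stay as the last step left them, time stands still between calls to the robot, and variables do not carry over. Pictures are saved under pics/ and viewed, and the job is handed in when it is done.

Besides the shell and the picture viewer there is one more tool, called after "Call:" in YAML: its name, and indented under it one key for each argument. move_arm: Moves the arm, as the interface text tells. Its arguments: {"type":"object","properties":{"steps":{"type":"array"},"grip":{"type":"number"},"grip_force":{"type":"number"}},"required":["steps"]}

```bash
mkdir -p pics; python3 - <<'E'
from cell import arm
import cv2
s=arm.observe();print(s)
for n in("side","top","wrist"):
    im=arm.get_image(n);cv2.imwrite(f"pics/{n}0.png",im[:,:,::-1]);print(n,arm.camera_info(n))
E
```

```text
{'clock': 0.0, 'joints': array([-1.24358787,  0.43522388,  0.02496004,  1.57411842, -0.01159108,
        1.13396474, -0.07508127]), 'dq': array([-1.40798840e-03,  4.23465460e-04, -1.16688163e-03,  1.27997090e-04,
       -6.70824239e-05,  9.62247752e-04, -8.42557543e-04]), 'joint_efforts': array([ 7.61804113e-04, -6.67859459e+01,  9.85073335e-01, -3.14458787e+01,
       -6.06192020e-02,  4.30799474e-02,  1.32711134e-04]), 'position': array([0.26036251, 0.5679291 , 0.40393579]), 'ee_rot': array([-6.69970693e-01, -3.06912620e+00,  2.44696321e-03]), 'force': array([ 0.14214224,  0.62428205, -0.51725542]), 'ft_torque': array([-0.01278221, -0.01691711, -0.0581528 ]), 'width': 0.9984320902696779}
side {'mtx': array([[420.21286783,   0.        , 275.20626981],
       [  0.        , 420.21286783, 207.0332247 ],
       [  0.        ,   0.        ,   1.        ]]), 'pose': array([[ 0.9950929 ,  0.07502217, -0.06451193,  0.65892251],
       [ 0.09683429, -0.60445248,  0.79073404, -0.78229117],
       [ 0.02032818, -0.7931008 , -0.60875109,  0.69398077],
       [ 0.        ,  0.        ,  0.     
[... 266 characters left out ...]
0.9997877 ,  0.02013895,  0.00435586, -0.01689375],
       [-0.00673164, -0.11945204, -0.99281715,  0.92646019],
       [ 0.        ,  0.        ,  0.        ,  1.        ]])}
wrist {'mtx': array([[325.1922621 ,   0.        , 278.27943132],
       [  0.        , 325.1922621 , 200.98703648],
       [  0.        ,   0.        ,   1.        ]]), 'T_tool_cam': array([[-2.33172965e-04, -9.57376479e-01, -2.88842903e-01,
         7.75267604e-02],
       [ 9.99999967e-01, -2.53302022e-04,  3.23097471e-05,
        -1.65934523e-04],
       [-1.04097083e-04, -2.88842886e-01,  9.57376507e-01,
         1.97450955e-02],
       [ 0.00000000e+00,  0.00000000e+00,  0.00000000e+00,
         1.00000000e+00]])}
```

View pics/side0.png

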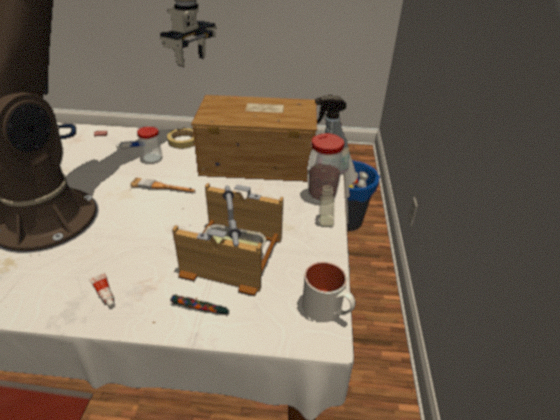

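View pics/top0.png

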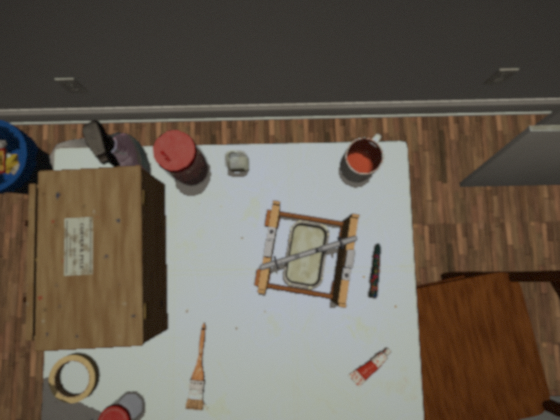

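View pics/wrist0.png

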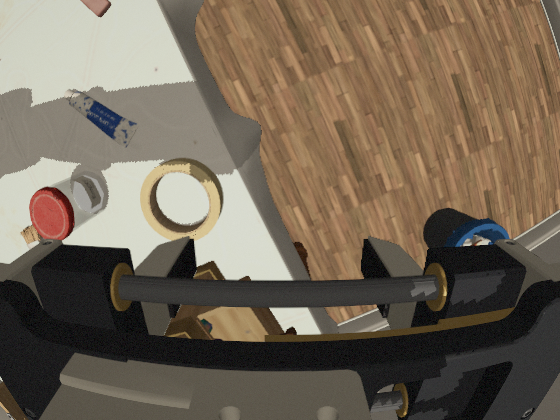

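The side and top pictures show the rack around top pixel (308,255) and side pixel (230,235), with the bar lying askew. I'll enlarge both to measure it.

```bash
python3 - <<'E'
import cv2
a=cv2.imread("pics/top0.png")[195:315,245:385];cv2.imwrite("pics/topz.png",cv2.resize(a,None,fx=5,fy=5,interpolation=cv2.INTER_CUBIC))
a=cv2.imread("pics/side0.png")[175:300,165:295];cv2.imwrite("pics/sidez.png",cv2.resize(a,None,fx=4.8,fy=4.8,interpolation=cv2.INTER_CUBIC))
E
```

```text
(no output)
```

View pics/topz.png

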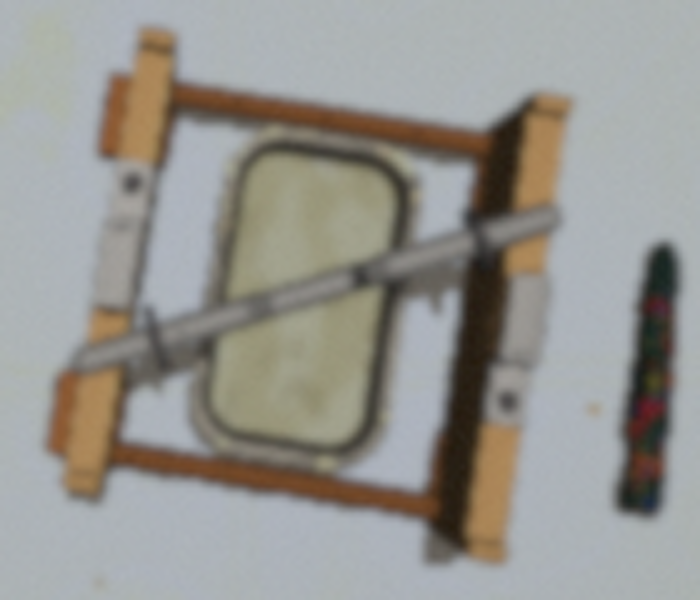

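View pics/sidez.png

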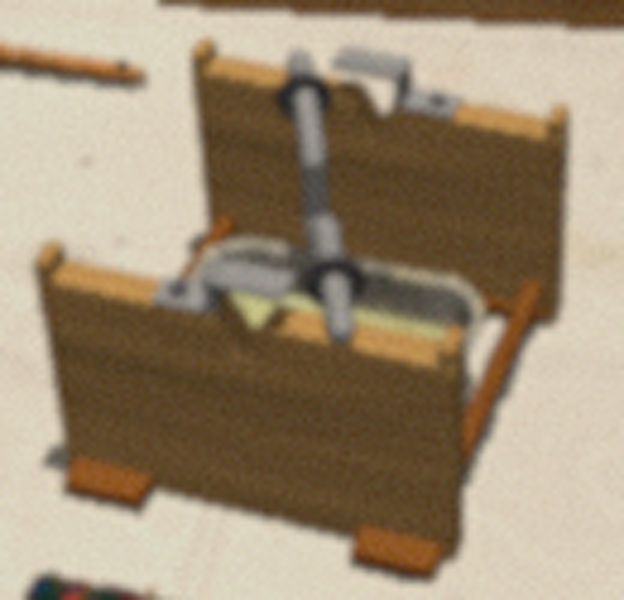

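```bash
cat > h.py <<'E'
import numpy as np,cv2
from cell import arm
from scipy.optimize import least_squares
def proj(n,P):
    c=arm.camera_info(n);T=np.linalg.inv(c["pose"]);q=np.atleast_2d(P)@T[:3,:3].T+T[:3,3]
    q=q@c["mtx"].T;return q[:,:2]/q[:,2:]
def ray(n,px,z):
    c=arm.camera_info(n);d=c["pose"][:3,:3]@np.linalg.inv(c["mtx"])@[px[0],px[1],1];o=c["pose"][:3,3]
    return o+d*(z-o[2])/d[2]
def tf(p,P):
    c,s=np.cos(p[2]),np.sin(p[2]);P=np.atleast_2d(P).astype(float)
    return np.c_[p[0]+c*P[:,0]-s*P[:,1],p[1]+s*P[:,0]+c*P[:,1],P[:,2]]
E
python3 - <<'E'
from h import *
tz=lambda p:np.array(p)/5+[245,195]-.4
sz=lambda p:np.array(p)/4.8+[165,175]-.4
M=np.array([[95,90,130],[95,74,130],[-95,90,130],[-95,74,130],[95,-74,130],[95,-90,130],[-95,-74,130],[-95,-90,130]])/1e3
t=tz([[140,30],[175,33],[65,490],[100,497],[533,95],[572,100],[468,553],[505,560]])
f=lambda p:(proj("top",tf(p,M))-t).ravel()
r=least_squares(f,[.5,-.08,-.15]);print("top",r.x,np.round(r.fun.reshape(-1,2),1))
# side: near side cheek outer lower tops etc
Ms=np.array([[-95,-90,130],[95,-90,130],[-95,90,130],[95,90,130]])/1e3
s=sz([[40,250],[460,330],[205,42],[562,105]])
print("side pred err",proj("side",tf(r.x,Ms))-s)
B0,B1=ray("top",tz([78,360]),.126),ray("top",tz([558,215]),.126)
print("tips",B0,B1,np.linalg.norm(B1-B0))
S0,S1=ray("side",sz([300,58]),.126),ray("side",sz([342,328]),.126);print("side tips",S0,S1,np.linalg.norm(S0-S1))
for a,b in((B0,B1),(S0,S1)):
    m=(a+b)/2;y=(a-b);print("bar yaw",np.arctan2(-y[0],y[1]),m)
    c,s_=np.cos(r.x[2]),np.sin(r.x[2]);u=y/np.linalg.norm(y)
    for e in(m+.082*u,m-.082*u):
        d=e-[r.x[0],r.x[1],0];print(" end in rack",c*d[0]+s_*d[1],-s_*d[0]+c*d[1])
E
```

```text
top [ 0.50419022 -0.07738147 -0.18054757] [[-0.6 -0.8]
 [ 0.2 -0.2]
 [-1.   0.3]
 [-0.1  0.2]
 [ 0.3 -1.2]
 [ 0.3 -0.9]
 [ 0.1  1.2]
 [ 0.7  1.2]]
side pred err [[-1.73883838  2.10194565]
 [-0.80875823  4.17422184]
 [-1.01768236 -1.560915  ]
 [ 1.76058404 -0.54966927]]
tips [0.47860716 0.02050275 0.126     ] [ 0.53321129 -0.17528389  0.126     ] 0.20325849489610115
side tips [0.4783494  0.02000518 0.126     ] [ 0.53225024 -0.17109945  0.126     ] 0.1985605178581575
bar yaw 0.2719847298939814 [ 0.50590922 -0.07739057  0.126     ]
 end in rack -0.034161342518258725 0.07404583395594261
 end in rack 0.03754672926059083 -0.07344637750540664
bar yaw 0.27490757517977854 [ 0.50529982 -0.07554713  0.126     ]
 end in rack -0.03530725955703386 0.07564476326727755
 end in rack 0.036831602221274365 -0.07163722687859925
```

```bash
cat >> h.py <<'E'
from scipy.spatial.transform import Rotation as R
def delta(goal,yaw):
    """goal TCP, yaw=desired world angle of tool y (mod pi)"""
    s=arm.observe();r=R.from_rotvec(s["ee_rot"]).as_matrix();d=r.T@(np.array(goal)-s["position"])*1e3
    cy=np.arctan2(r[1,1],r[0,1]);w=-(yaw-cy);w=(w+np.pi/2)%np.pi-np.pi/2
    return np.round(d,1),round(w,3)
E
python3 - <<'E'
from h import *
b=ray("side",[200,172],0);print(b)
for z in(.1,.15,.2,.25):print(z,ray("side",[197,118],z),proj("side",[b[0],b[1],z]))
print(delta([.4926,-.0303,.405],.272))
E
```

```text
[0.34276989 0.26426249 0.        ]
0.1 [0.30399305 0.42142727 0.1       ] [[196.92113414 142.68296287]]
0.15 [0.33387023 0.32010088 0.15      ] [[195.2624824  126.88923982]]
0.2 [0.36374742 0.2187745  0.2       ] [[193.51592713 110.25849724]]
0.25 [0.3936246  0.11744812 0.25      ] [[191.67429021  92.7223847 ]]
(array([-4.604e+02, -4.471e+02, -3.000e-01]), np.float64(0.869))
```

Call:
move_arm:
  steps:
    - [-20,-20,-30,0.0]
    - [-60,-58,-40,0.1]
    - [-100,-97,-40,0.2]
    - [-140,-136,-40,0.3]
    - [-180,-175,-40,0.4]
    - [-220,-214,-40,0.5]
    - [-260,-252,-40,0.6]
    - [-300,-291,-40,0.7]
    - [-340,-330,-40,0.8]
    - [-380,-369,-40,0.87]
    - [-420,-408,-40,0.87]
    - [-460,-447,-30,0.87]
    - [-460,-447,-10,0.87]
    - [-460,-447,0,0.87]
    - [-460,-447,0,0.87]
    - [-460,-447,0,0.87]
  grip: 60

```text
clock: 2.15
position: [0.4924, -0.0292, 0.4052]
ee_rot: [1.899, 2.502, 0.001]
force: [-0.5, 0.6, -0.1]
width: 0.657
```

```bash
python3 - <<'E'
from h import *
s=arm.observe();print(s["clock"],s["position"],s["joints"],s["force"]);print(delta([.4926,-.0303,.285],.272))
im=arm.get_image("wrist");cv2.imwrite("pics/w1.png",im[:,:,::-1])
E
```

```text
2.15 [ 0.49241852 -0.02917527  0.40523814] [-0.48310689  0.22690359  0.53066715  1.91750864 -0.13354127  1.03087509
  0.37757812] [-0.47866891  0.56872423 -0.11225976]
(array([ -1.2,  -0.2, 120.2]), np.float64(0.0))
```

View pics/w1.png

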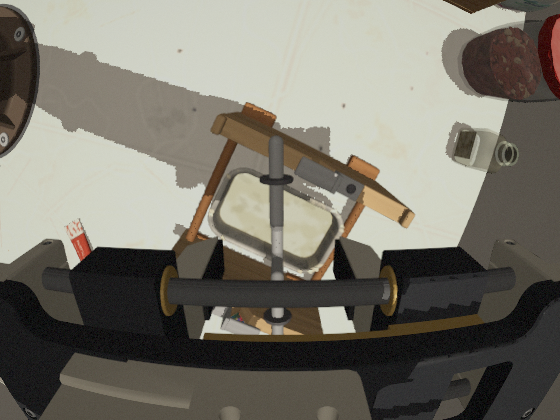

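```bash
cat >> h.py <<'E'
def wray(px,z,s=None):
    s=s or arm.observe();c=arm.camera_info("wrist");m=c["mtx"];v=(np.array(px)-m[:2,2])/m[0,0];t=np.hypot(*v)
    d=np.r_[v/t*np.sin(t),np.cos(t)];T=np.eye(4);T[:3,:3]=R.from_rotvec(s["ee_rot"]).as_matrix();T[:3,3]=s["position"];T=T@c["T_tool_cam"]
    d=T[:3,:3]@d;o=T[:3,3];return o+d*(z-o[2])/d[2]
E
python3 - <<'E'
from h import *
u=np.array([-.2687,.9632])
for n,p,yb in(("tip",(277,137),104),("colL",(277,180),68),("colR",(278,316),-68)):
    w=wray(p,.126);print(n,w,"origin",w[:2]-u*yb/1e3)
c0=np.array([.5042,-.0774]);c,s=np.cos(-.1805),np.sin(-.1805)
# stop outer corners left cheek, hood
for n,p,z in(("stopnear",(219,113),.130),("stopfar",(413,218),.130)):
    w=wray(p,z)[:2]-c0;print(n,c*w[0]+s*w[1],-s*w[0]+c*w[1])
im=cv2.imread("pics/w1.png")[80:260,180:430];cv2.imwrite("pics/w1z.png",cv2.resize(im,None,fx=3.2,fy=3.2,interpolation=cv2.INTER_CUBIC))
E
```

```text
tip [0.47803711 0.02128348 0.126     ] origin [ 0.50598191 -0.07888932]
colL [ 0.48749424 -0.01273534  0.126     ] origin [ 0.50576584 -0.07823294]
colR [ 0.52467593 -0.1431859   0.126     ] origin [ 0.50640433 -0.0776883 ]
stopnear -0.09317449297657554 0.09055721363645544
stopfar 0.09469533243077603 0.0840687442125864
```

View pics/w1z.png

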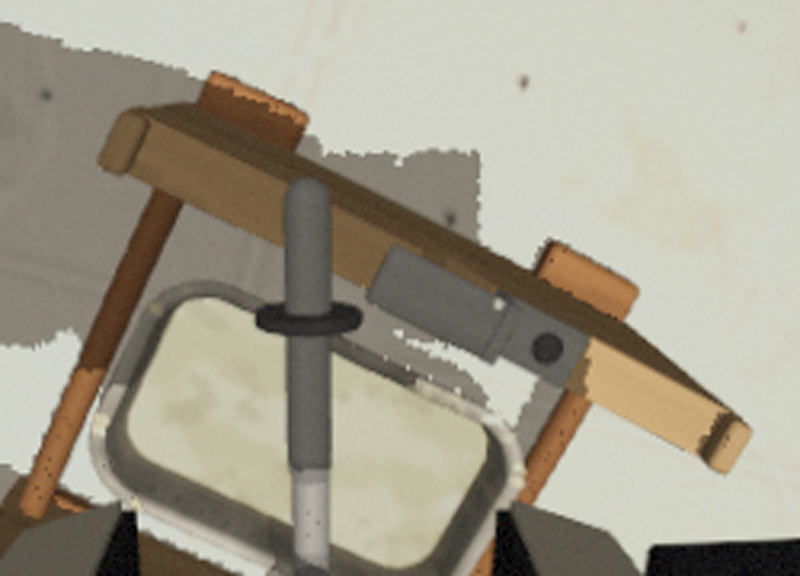

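```bash
python3 - <<'E'
from h import *
px=np.array([(122,110),(102,163),(750,428),(722,474)])/3.2+[180,80]-.3
M=np.array([[-95,90],[-95,74],[95,90],[95,74]])/1e3
W=np.array([wray(p,.130)[:2] for p in px]);print(W)
f=lambda p:(tf(p,np.c_[M,np.zeros(4)])[:,:2]-W).ravel()
r=least_squares(f,[.504,-.077,-.18]);print(r.x,(r.fun*1e3).round(1))
E
```

```text
[[ 0.4280922   0.02736143]
 [ 0.42640375  0.01333685]
 [ 0.61175871 -0.00746168]
 [ 0.60883322 -0.022273  ]]
[ 0.50329672 -0.0777856  -0.18986117] [-1.1  1.2 -2.4 -0.5  1.8  0.1  1.7 -0.8]
```

Call:
move_arm:
  steps:
    - [-4,0,0,0]
    - [-4,0,20,0]
    - [-4,0,40,0]
    - [-4,0,60,0]
    - [-4,0,80,0]
    - [-4,0,95,0]
    - [-4,0,105,0]
    - [-4,0,113,0]
    - [-4,0,120,0]
    - [-4,0,120,0]
    - [-4,0,120,0]
  grip: 28

```text
clock: 3.58
position: [0.4935, -0.0338, 0.285]
ee_rot: [1.901, 2.501, 0.001]
force: [-0.4, -0.0, 0.6]
width: 0.308
```

Call:
move_arm:
  steps:
    - [0,0,0,0]
    - [0,0,0,0]
    - [0,0,0,0]
    - [0,0,0,0]
  grip: 4
  grip_force: 15

```text
clock: 4.08
position: [0.4933, -0.0338, 0.2849]
ee_rot: [-1.901, -2.501, -0.0]
force: [-0.8, 0.7, 3.7]
width: 0.122
```

```bash
python3 - <<'E'
from h import *
s=arm.observe();print(s)
im=arm.get_image("wrist");cv2.imwrite("pics/w2.png",im[:,:,::-1])
E
```

```text
{'clock': 4.075, 'joints': array([-0.40170243,  0.39217491,  0.4735498 ,  2.05583543, -0.25887465,
        0.74985197,  0.50275967]), 'dq': array([ 0.00128206,  0.0009972 ,  0.00037201, -0.0001797 , -0.00014189,
       -0.00105548,  0.00210244]), 'joint_efforts': array([-5.47659025e-02, -4.90967381e+01,  5.63108191e+00, -2.28317034e+01,
       -1.03959963e-01, -4.52393666e-01,  5.82474822e-03]), 'position': array([ 0.4933444 , -0.03377864,  0.28489218]), 'ee_rot': array([-1.90122054e+00, -2.50096204e+00, -2.95483881e-04]), 'force': array([-0.7802478 ,  0.70938624,  3.67549237]), 'ft_torque': array([-0.06399429,  0.39372127,  0.01321711]), 'width': 0.12239961542642162}
```

View pics/w2.png

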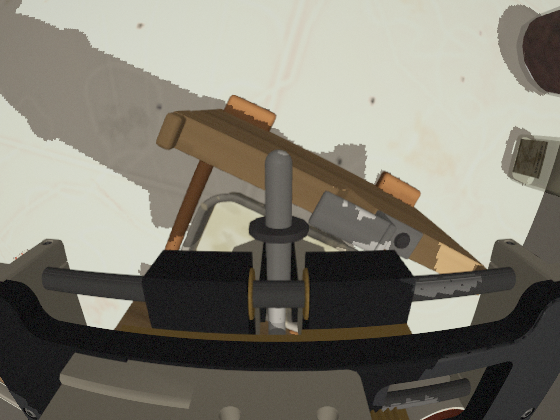

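Call:
move_arm:
  steps:
    - [0,2.1,0,0.05]
    - [0,4.2,0,0.1]
    - [-0.2,6.3,0,0.15]
    - [-0.4,8.4,0,0.2]
    - [-0.9,10.5,0,0.25]
    - [-1.4,12.5,0,0.3]
    - [-1.8,13.7,0,0.33]
    - [-2.1,14.9,0,0.36]
    - [-2.1,14.9,0,0.36]
    - [-2.1,14.9,0,0.36]

```text
clock: 5.38
position: [0.5081, -0.0317, 0.2844]
ee_rot: [-2.318, -2.12, 0.001]
force: [-0.5, 1.1, -2.9]
width: 0.122
```

```bash
python3 - <<'E'
from h import *
s=arm.observe();print(s["clock"],s["position"],s["force"],s["ft_torque"],s["width"],delta(s["position"],-.187))
im=arm.get_image("wrist");cv2.imwrite("pics/w3.png",im[:,:,::-1])
a=arm.get_image("side")[165:300,165:305,::-1];cv2.imwrite("pics/s3.png",cv2.resize(a,None,fx=4,fy=4,interpolation=cv2.INTER_CUBIC))
E
```

```text
5.375 [ 0.50806386 -0.03172509  0.284402  ] [-0.50664604  1.07849562 -2.91894029] [ 0.04151608  0.16159403 -0.1027841 ] 0.12218728623411673 (array([0., 0., 0.]), np.float64(0.098))
```

View pics/w3.png

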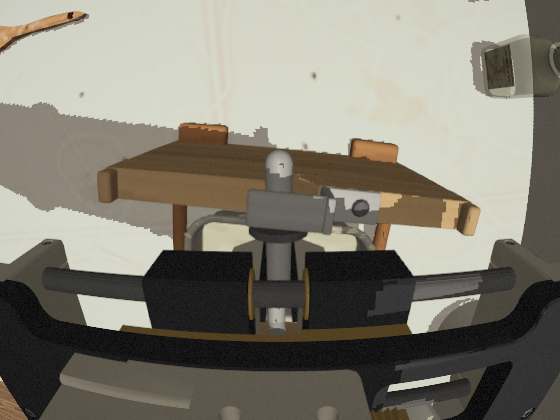

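View pics/s3.png

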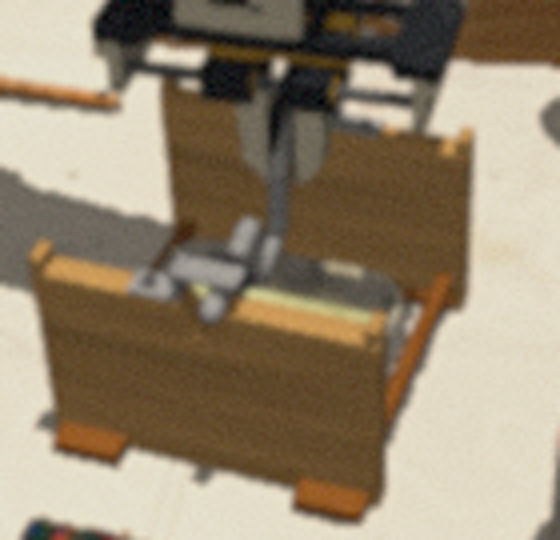

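Call:
move_arm:
  steps:
    - [0,1.5,0,0.03]
    - [0,3,0,0.065]
    - [0.1,4.5,0,0.098]
    - [0.1,4.5,0,0.098]
    - [0.1,4.5,0,0.098]
  grip_force: 8

```text
clock: 6.1
position: [0.5128, -0.0321, 0.2847]
ee_rot: [2.419, 2.004, -0.0]
force: [0.6, -1.0, -2.9]
width: 0.128
```

```bash
python3 - <<'E'
from h import *
s=arm.observe();print(s["clock"],s["position"],s["force"],s["ft_torque"],s["width"],delta(s["position"],-.187))
im=arm.get_image("wrist")[:,:,::-1];cv2.imwrite("pics/w4.png",cv2.resize(im[120:280,80:500],None,fx=1.9,fy=1.9))
a=arm.get_image("side")[205:265,185:265,::-1];cv2.imwrite("pics/s4.png",cv2.resize(a,None,fx=9,fy=9,interpolation=cv2.INTER_CUBIC))
E
```

```text
6.1 [ 0.5127859  -0.03214327  0.28469732] [ 0.63803441 -0.99475457 -2.91138253] [-0.27381298  0.08223237  0.04239525] 0.12817090025454392 (array([0., 0., 0.]), np.float64(0.0))
```

View pics/w4.png

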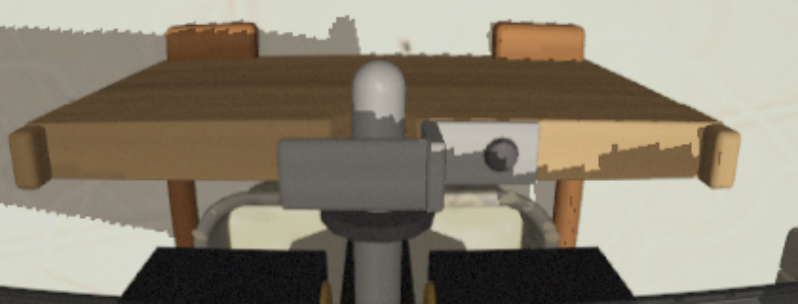

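View pics/s4.png

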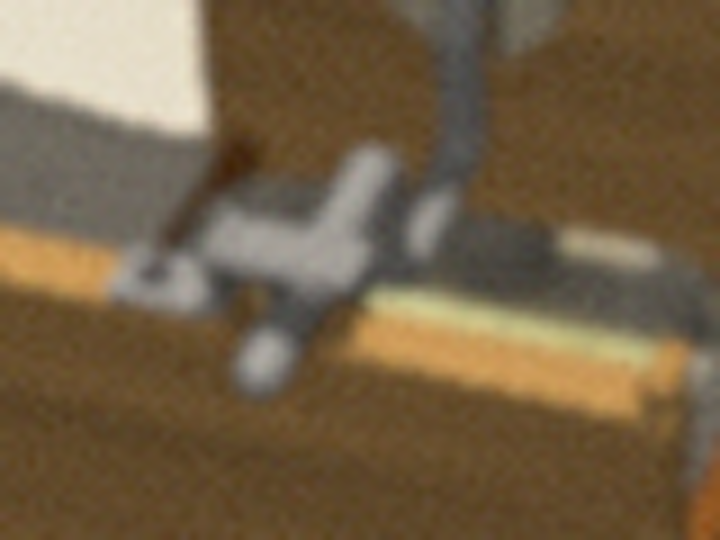

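Call:
move_arm:
  steps:
    - [0,0,2,0]
    - [0,0,4,0]
    - [0,0,6,0]
    - [0,0,6,0]
    - [0,0,6,0]

```text
clock: 6.82
position: [0.5128, -0.0319, 0.2787]
ee_rot: [-2.419, -2.004, -0.0]
force: [0.5, 2.4, -1.8]
width: 0.125
```

Only small forces, so it is going in. I'll continue down.

Call:
move_arm:
  steps:
    - [0,0,2,0]
    - [0,0,4,0]
    - [0,0,6,0]
    - [0,0,6,0]
    - [0,0,6,0]

```text
clock: 7.45
position: [0.5123, -0.032, 0.2726]
ee_rot: [-2.418, -2.003, 0.001]
force: [-5.3, 2.7, 4.0]
width: 0.127
```

```bash
python3 - <<'E'
from h import *
s=arm.observe();print(s["clock"],s["position"],s["force"],s["ft_torque"],s["width"])
im=arm.get_image("wrist")[:,:,::-1];cv2.imwrite("pics/w5.png",cv2.resize(im[120:280,80:500],None,fx=1.9,fy=1.9))
a=arm.get_image("side")[205:265,185:265,::-1];cv2.imwrite("pics/s5.png",cv2.resize(a,None,fx=9,fy=9,interpolation=cv2.INTER_CUBIC))
E
```

```text
7.45 [ 0.51225372 -0.03199112  0.27256255] [-5.27472123  2.73505727  4.02243444] [ 0.38595776  1.06831037 -0.04462155] 0.1271564081299215
```

View pics/w5.png

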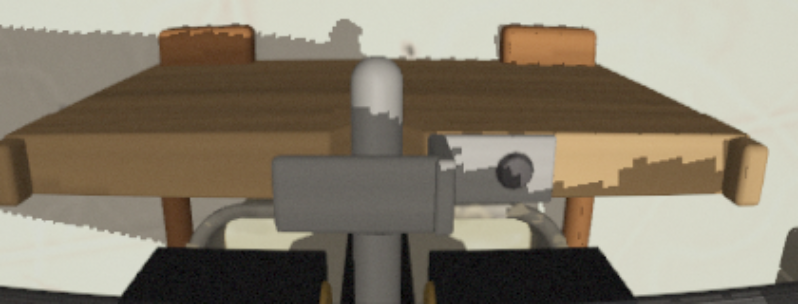

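View pics/s5.png

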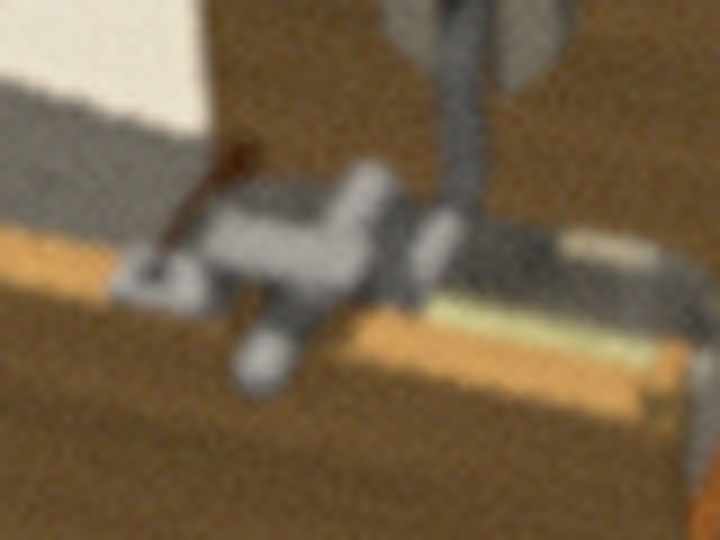

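```bash
python3 - <<'E'
from h import *
p=[.504,-.0776,-.187]
for x in(0,6,12):
  for z in(114,120,126):
    q=proj("side",tf(p,[[x/1e3,-.104,z/1e3]]))[0];print(x,z,((q-[185,205])*9).round())
q=proj("side",tf(p,[[-.095,-.09,.13],[.095,-.09,.13],[.0105,-.09,.12],[-.0105,-.09,.12]]));print(((q-[185,205])*9).round())
E
```

```text
0 114 [241. 390.]
0 120 [239. 371.]
0 126 [237. 351.]
6 114 [266. 396.]
6 120 [264. 376.]
6 126 [263. 356.]
12 114 [291. 402.]
12 120 [290. 382.]
12 126 [288. 362.]
[[-126.  212.]
 [ 667.  385.]
 [ 308.  339.]
 [ 221.  320.]]
```

Call:
move_arm:
  steps:
    - [0,0,0,0]
    - [0,0,0,0]
    - [0,0,0,0]
    - [0,0,-10,0]
    - [0,0,-25,0]
    - [0,0,-50,0]
    - [0,0,-80,0]
    - [0,0,-110,0]
    - [0,0,-130,0]
    - [0,0,-130,0]
    - [0,0,-130,0]
  grip: 32

```text
clock: 8.93
position: [0.5125, -0.032, 0.4026]
ee_rot: [-2.419, -2.004, -0.0]
force: [-0.6, -1.4, 0.2]
width: 0.348
```

```bash
python3 - <<'E'
from h import *
s=arm.observe();print(s["clock"],s["position"],s["force"],s["ft_torque"],s["width"])
im=arm.get_image("wrist")[:,:,::-1];cv2.imwrite("pics/w6.png",im)
a=arm.get_image("side")[175:300,165:295,::-1];cv2.imwrite("pics/s6.png",cv2.resize(a,None,fx=4.8,fy=4.8,interpolation=cv2.INTER_CUBIC))
E
```

```text
8.925 [ 0.51251142 -0.03199518  0.40256345] [-0.6165653  -1.42070794  0.15999376] [-0.07880481  0.02652905  0.00838007] 0.34805796656664245
```

View pics/w6.png

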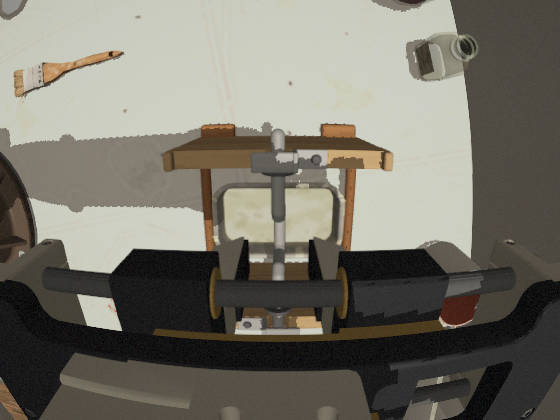

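View pics/s6.png

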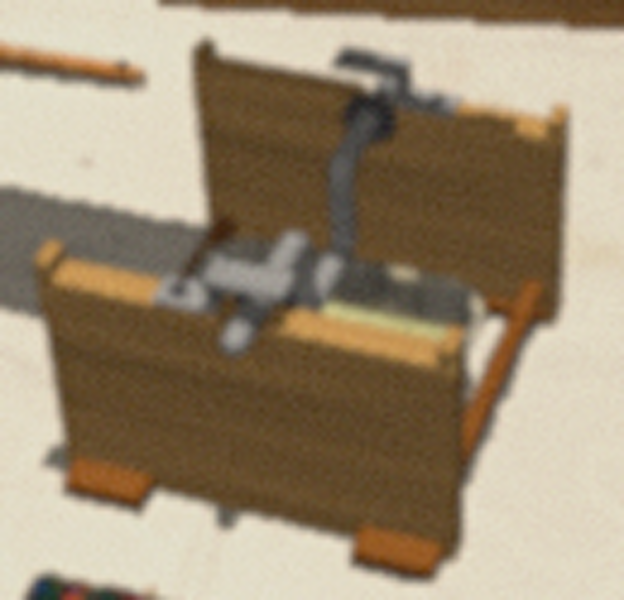

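Call:
move_arm:
  steps:
    - [-20,0,0,0]
    - [-50,0,0,0]
    - [-85,0,0,0]
    - [-120,0,0,0]
    - [-150,0,0,0]
    - [-165,0,0,0]
    - [-165,0,0,0]
    - [-165,0,0,0]

```text
clock: 10.02
position: [0.4825, -0.1929, 0.4024]
ee_rot: [-2.417, -2.005, -0.0]
force: [-0.1, 0.6, -0.7]
width: 0.344
```

```bash
python3 - <<'E'
from h import *
s=arm.observe();print(s["clock"],s["position"],s["force"])
im=arm.get_image("wrist")[:,:,::-1];cv2.imwrite("pics/w7.png",cv2.resize(im[60:290,120:440],None,fx=2.4,fy=2.4,interpolation=cv2.INTER_CUBIC))
a=arm.get_image("top")[195:315,245:385,::-1];cv2.imwrite("pics/t7.png",cv2.resize(a,None,fx=5,fy=5,interpolation=cv2.INTER_CUBIC))
p=[.504,-.0776,-.187]
q=proj("side",tf(p,[[0,-.09,.102],[0,-.09,.114],[0,-.104,.114],[0,-.104,.126]]));print((q-[165,175])*4.8)
E
```

```text
10.025 [ 0.48253194 -0.19294478  0.40239443] [-0.08656126  0.58015948 -0.65922316]
[[239.68425673 351.34759254]
 [237.77999733 330.49688482]
 [224.66095681 352.22813991]
 [222.58385629 330.93446259]]
```

View pics/w7.png

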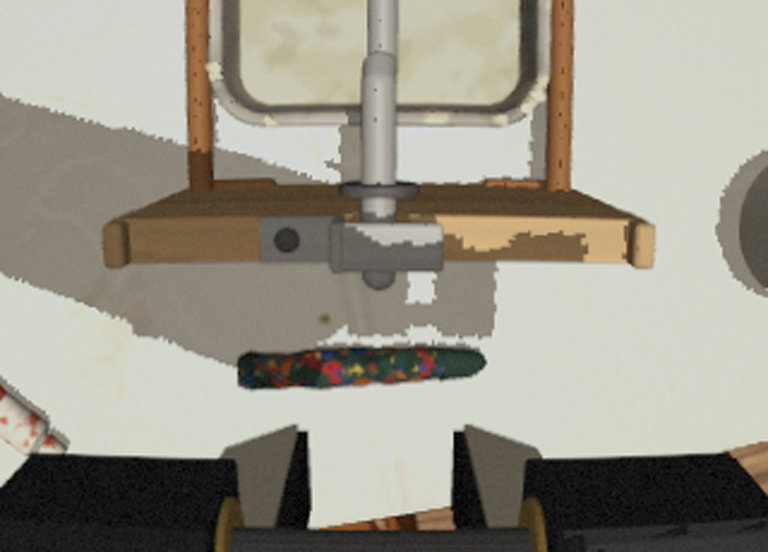

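View pics/t7.png

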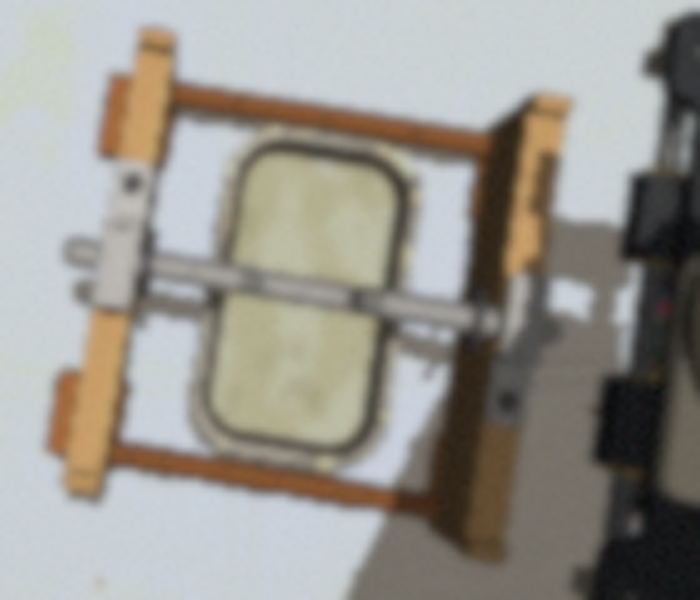

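The pictures show both ends in line with the middles of the cheeks (x = 380 in the right view, x = 278 in the left), at seated height, with the middle hanging. I'll hand it in.

```bash
python3 -c "
from cell import arm
print(arm.sign_off())"
```

```text
the job is handed in; nothing more can be done
None
```

The bar is in both notches with its middle hanging down, and I've handed the job in. I gripped it on the left straight section, turned it about 26° about its middle in under both hoods, and lowered it 12 mm. I then let go and backed the arm off. The arm had used about 10 s of the 51 s.

- **Position:** After release, both ends sat midway between the end stops, at seated height. The gripper's 12 mm drop also matched the left notch.
- **Right end:** It dropped into its notch during the turn, before the left one, so I judged its depth only from the pictures. The side camera was several mm off my rack model, so I compared against the empty notch as first seen. On that basis it reads as seated, with the bar perhaps a few mm towards the right.
- **Forces and other things:** Force readings at the end of each move were about 7 N or less. The arm did not come near the other things on the table, and they looked undisturbed where the pictures showed them. I did not check each one's position.

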